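Free the stall scale's transport lock and check it with the 500 g weight

ROBOT

A 6-joint arm with a two-finger parallel gripper is mounted at the origin on the work surface. World frame = base frame: x ahead of the robot, y to its left, z up, the work surface at z = 0. Lengths are in m, angles in rad, forces in N, time in s.
With the tool pointing down it reaches from about 0.275 to 0.825 m from the base axis. Payload 4.9 kg.
Tool frame: the origin (TCP) lies on the centre line of the jaws, within the pads' length; the fingertips stand 11 mm ahead of it and the grasp point (between the pads) lies 8 mm behind it (ctrl.finger_overhang is the distance from the TCP to the fingertips, in m); z points along the fingers, y is the direction in which the jaws open and shut (so a half turn about z gives the same grasp; the last joint's range is limited). The gripper opens to 85 mm and grips with 20 to 120 N. Pads are 22 mm wide; open, the fingers measure 114 mm over their backs; the gripper's body (76 mm by 85 mm) begins 54 mm behind the grasp point. The pads swing forward as they close: fully open they stand 13 mm farther back than shut.
Start: joints at [0.98, 0.326, -0.193, 1.052, 0, 1.437], TCP at [0.243, 0.494, 0.242] pointing down, gripper open.
Joint ranges: [-2.65, 2.65], [-0.97, 1.79], [-1.3, 1.35], [-1.93, 2.1], [-1.47, 1.37], [-3.14, 3.14]. Speed limits (rad/s): [2.57, 2.57, 3.14, 3.14, 3.14, 3.14].

INTERFACE

Orientations are given as a rotation vector (axis times angle).
In Python, from workcell import ctrl, optics gives the robot as it stands.
- The arm moves only by the tool arm_command, never from a script. Its argument "rows" is text: rows parted by semicolons, each of 7 numbers parted by spaces: the gripper's target within -1 to 1 (shut at 1, half-way at 0, fully open at -1), then the shift along the tool's x, y, z in mm, then the turn, a rotation vector about the tool's x, y, z in rad. A call has 1 to 8 rows; each row is the pose to reach, as a shift and turn from the pose measured when the call began, along the tool's axes at that moment; what a row does not reach only later rows make up. A row lasts 1/8 s, in which the tool goes at most 62.5 mm and 10.7 degrees, less where a joint would pass 70% of its speed; a pose out of reach is approached as far as the arm can. A call with a gripper value outside its range is refused whole. The fingers move at their own pace and stop on an object; "squeeze" is the grip in N (left out, the last holds). Time passes only in rows, so rows that repeat a pose let the fingers close. It gives the time, the measured TCP pose, the force and the opening at its end, in the units of the state.
- ctrl.sense(): the state, without advancing time (a new reading comes with each control period).
- optics.snapshot(name): name is "scene" or "side" or "wrist"; returns the picture (480x640x3 uint8, red, green, blue); there is no depth.
- optics.calibration(name): a dict with "intrinsics" (3x3 intrinsics, pixels), "pose" (4x4, takes a point from camera to world coordinates). Camera axes: x right, y up, looking along -z (the intrinsics and any distortion apply to the point x, -y, -z); pixel columns grow to the right and rows downward; lengths in m; the calibration is good to about 2 mm. A picture is of the moment at which its call begins: read the wrist's pose just before it. calibration takes no time and is no camera call; for the wrist camera it gives the pose at the moment of the call.
- ctrl.close_job(): hands the job in, once; it reports no verdict.
The state is a dict: "t": time; "joint_pos": joint angles; "joint_velocities": joint speeds; "joint_efforts": joint torques, N m; "tcp_pos": TCP position; "tcp_rot": TCP orientation; "ft_force": force on the tool from outside, world axes, zero at the start; "torque": the same for the moment, N m; "width": finger opening in m.
Only numpy, scipy, OpenCV 4.12 (cv2) and the standard library are available. Lean on these libraries where they do the work, as an engineer would, in place of code of your own. Each camera call takes 0.05 s, during which the arm holds its last target.

TASK

Get the counter scale ready for trading. Slide the yellow transport lock under the front of its pan from the red end, over its click, and on until it comes up against its end stop at the green end, feeling for the stop and not forcing it; then gently stand the bigger, 500 g brass weight upright in the middle of the pan, so that the pan sinks freely under it. Leave the tins, the tub, the cup and the other weight where they are.

Things in the scene. Friction and masses are not known exactly. Their poses are not given: they have to be found in the camera images.
- scale: teal counter scale, dial front and back, fixed; housing 184 x 214 mm (x, y), 187 mm high, on a 205 x 240 mm plinth. Origin at table level under its middle. x points from its front (x = -92 mm, facing the robot) to its back, y to the left as seen from the front, z up. The round pan on top overhangs the front by 38 mm; the lock stands out of a slot in the front below it.
- lock_grip (a point): centre of the lock's yellow grip, a block 22 (x) by 14 (y, to pinch) by 18 mm high on an 8 mm stem; 152 mm up, 29 mm before the housing's face, axes as the scale's. It slides along the scale's y. It hardly reaches beyond the pan rim 70 mm above: a gripper straight down strikes the pan, so lean it 25 to 50 degrees, fingers pointing down and towards the scale.
- lock (a joint): travel of the lock in m along the scale's +y: 0 = red (locked) end; starts at 0 to 0.008. Runs at 2 N, stays where left. From 0.018 to 0.030 a click: 7 to 10 N to push over its middle, then it pushes on. The hard end stop, an inside screw, lies anywhere from 0.034 to 0.048 and can only be felt; press it with 25 N at most. Frees the pan beyond 0.031.
- pan (a joint): how far the pan has sunk in m: 0 = empty and up, 0.010 with 500 g on it, 0.021 = bottomed; while locked it cannot sink. Springy: about 0.49 N per mm.
- pan_middle (a point): middle of the steel pan's flat floor, 217 mm above the table; floor radius 113 mm, rim 260 mm across and 227 mm above the table. Sinks with the pan. Axes as the scale's.
- weight_500_mid (a point): the bigger brass check weight, 500 g: a cylinder 40 mm across and 45 mm high, a 9 mm neck and a grip knob 22 mm across and 16 mm high on top, 69 mm high in all. This point is on its axis half-way up, 34.5 mm above its underside; the knob's middle is 26.5 mm above this point. z is up its axis.
- weight_200_mid (a point): the smaller brass weight, 200 g: 30 mm across, 56 mm high in all, not wanted. The point is on its axis half-way up.
- tin_red: round tin with a red lid, 75 mm across, 72 mm high; leave alone. Origin under its middle.
- tin_blue: round tin with a blue lid, 67 mm across, 56 mm high; leave alone. Origin under its middle.
- tin_pink: round tin with a pink lid, 83 mm across, 78 mm high, left of the scale; leave alone. Origin under its middle.
- nut_tub: cream tub of nuts, 110 mm across, 85 mm high, right of the scale; leave alone. Origin under its middle.
- stick_cup: green cup of toothpicks, 56 mm across, 74 mm high, on the right; leave alone. Origin under its middle.
Not all that is in view belongs to the job. Leave any pink or turquoise look-alike of the part that bears weight_500_mid alone.

How it is judged:
By the outcome, as a careful person would: the job done as asked, in the order asked, and still so for the second after the job is handed in, with the robot touching nothing.
It also fails if it takes over 58 s, if anything falls off the work surface, if the arm or the gripper's body presses on something with over 40 N, if the wrist force passes 120 N, or if a joint passes its speed limit or range.

## Working session

There is one attempt and no reset: what is moved stays moved. The work goes in short steps, Python scripts to look and compute and a tool call to move; the robot and the scene stay as the last step left them, time stands still between calls to the robot, and variables do not carry over. Pictures are saved under pics/ and viewed, and the job is handed in when it is done.

Besides the shell and the picture viewer there is one more tool, called after "Call:" by a JSON object that holds its "fn" and its "kwargs". arm_command: Moves the arm, as the interface text tells. Its arguments: {"type":"object","properties":{"rows":{"type":"string"},"squeeze":{"type":"number"}},"required":["rows"]}

```bash
mkdir -p pics; ls
python3 - <<'E'
from workcell import ctrl, optics
import cv2
for n in ["scene","side","wrist"]:
    c=optics.calibration(n); print(n,c)
    cv2.imwrite(f"pics/{n}0.png",optics.snapshot(n)[:,:,::-1])
print(ctrl.sense())
E
```

```text
pics
scene {'intrinsics': array([[486.30131087,   0.        , 314.08368478],
       [  0.        , 486.30131087, 237.51597205],
       [  0.        ,   0.        ,   1.        ]]), 'pose': array([[ 0.63986146, -0.44635357,  0.62557638,  1.36516512],
       [ 0.76826129,  0.39140349, -0.50653519, -0.64487308],
       [-0.01875899,  0.80471846,  0.59336018,  0.90555296],
       [ 0.        ,  0.        ,  0.        ,  1.        ]])}
side {'intrinsics': array([[541.85434851,   0.        , 320.28546418],
       [  0.        , 541.85434851, 242.35990051],
       [  0.        ,   0.        ,   1.        ]]), 'pose': array([[-0.57371174, -0.44062309,  0.69043908,  1.36486566],
       [ 0.81894626, -0.32247369,  0.47469753,  0.56942241],
       [ 0.01348574,  0.83777205,  0.54585357,  0.78001985],
       [ 0.        ,  0.        ,  0.        ,  1.        ]])}
wrist {'intrinsics': array([[359.00843452,   0.        , 322.349367  ],
       [  0.        , 359.00843452, 242.13791735],
       [  0.        ,   0.        ,   1.        ]]), 'pose': array([[ 0.44155561, -0.86401979, -0.24186453,  0.18
[... 154 characters left out ...]
.        ,  0.        ,  1.        ]])}
{'t': 0.15, 'joint_pos': array([ 9.79803872e-01,  3.26789842e-01, -1.93338792e-01,  1.05202371e+00,
       -7.63889350e-06,  1.43661615e+00]), 'joint_velocities': array([-0.00014844, -0.00267088,  0.00305501, -0.00055057,  0.00080854,
       -0.00067044]), 'joint_efforts': array([ 5.94743615e-04, -4.43704069e+01,  2.62664312e+01,  1.04218646e-02,
       -1.16844576e-04, -1.20785336e-05]), 'tcp_pos': array([0.24233937, 0.4932532 , 0.24167873]), 'tcp_rot': array([-7.11228771e-01, -3.05953871e+00,  1.99549672e-03]), 'ft_force': array([0.00762094, 0.18861043, 1.12072078]), 'torque': array([0.01689651, 0.00904941, 0.0138469 ]), 'width': 0.08501307931861046}
```

View pics/scene0.png

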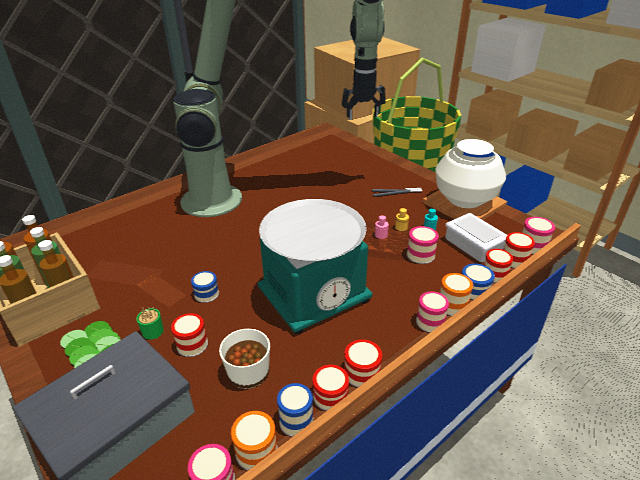

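View pics/side0.png

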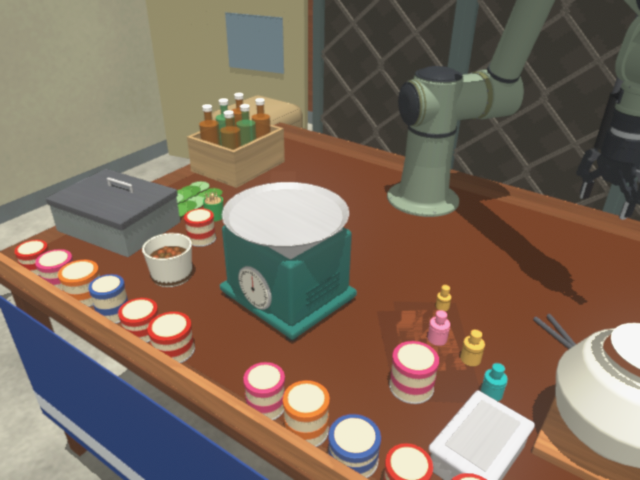

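View pics/wrist0.png

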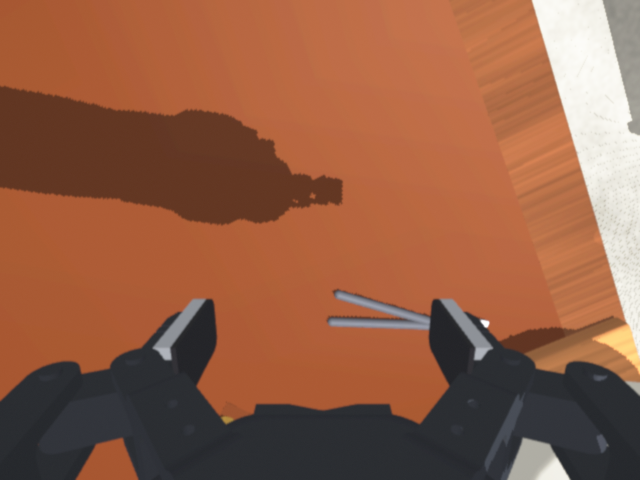

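The scene picture shows the scale (pan at about 313,230) and the big yellow weight at (402,218). In the side picture the big weight is at (473,347), the small one at (444,300) and the pan at (286,215). The front and the lock are hidden from both fixed cameras. I'll measure next.

```bash
cat > h.py <<'E'
import numpy as np, cv2
from workcell import ctrl, optics
from scipy.spatial.transform import Rotation as R
def ray(c,u,v):
    K=c["intrinsics"];P=c["pose"]
    d=np.array([(u-K[0,2])/K[0,0],-(v-K[1,2])/K[1,1],-1.]); d=P[:3,:3]@d
    return P[:3,3],d/np.linalg.norm(d)
def onz(c,u,v,z):
    o,d=ray(c,u,v); return o+d*(z-o[2])/d[2]
def tri(c1,p1,c2,p2):
    o1,d1=ray(c1,*p1);o2,d2=ray(c2,*p2)
    s=np.linalg.lstsq(np.c_[d1,-d2],o2-o1,rcond=None)[0]
    a=o1+s[0]*d1;b=o2+s[1]*d2
    return (a+b)/2,np.linalg.norm(a-b)
def proj(c,X):
    P=c["pose"];q=P[:3,:3].T@(np.asarray(X)-P[:3,3]);K=c["intrinsics"]
    return K[0,0]*q[0]/-q[2]+K[0,2],K[1,1]*-q[1]/-q[2]+K[1,2]
E
python3 - <<'E'
from h import *
for n,boxes in {"scene":[(250,190,140,150),(360,190,100,60)],"side":[(210,175,160,170),(400,270,120,140)]}.items():
    im=cv2.imread(f"pics/{n}0.png");h=cv2.cvtColor(im,cv2.COLOR_BGR2HSV)
    m=cv2.inRange(h,(18,120,90),(32,255,255))
    k,_,st,ce=cv2.connectedComponentsWithStats(m)
    for s,c in zip(st[1:],ce[1:]):
        if s[4]>15: print(n,s,c.round(1))
    for i,(x,y,w,hh) in enumerate(boxes):
        f=4 if w>110 else 5
        cv2.imwrite(f"pics/{n}_c{i}.png",cv2.resize(im[y:y+hh,x:x+w],None,fx=3.4 if hh>100 else 6,fy=3.4 if hh>100 else 6,interpolation=cv2.INTER_CUBIC))
E
```

```text
scene [588  10  19   8  26] [596.7  13.6]
scene [377  37  41  21 436] [392.   47.6]
scene [316  40  39  25 454] [340.5  49.9]
scene [394  62  22  35  39] [402.3  77.9]
scene [399  66  19  26  28] [406.9  77.7]
scene [392  96  42  31 559] [412.7 110.9]
scene [381  98  11  14  99] [386.3 104.7]
scene [435  99  15  14 134] [441.6 105.7]
scene [347 107  28  18 138] [363.6 118.2]
scene [456 110   5   8  29] [457.7 113.1]
scene [431 114  28  27 294] [446.9 126. ]
scene [372 120  22  24 244] [383.  129.5]
scene [381 127  70  30 663] [417.2 141.3]
scene [466 136  20   5  28] [475.6 138. ]
scene [487 141  19  16  31] [495.5 148.7]
scene [408 150  30  18 270] [422.2 157.8]
scene [395 208  14  23 242] [401.8 220. ]
scene [ 52 234  17  22  59] [ 61.3 245.5]
scene [ 21 249  20  36 153] [ 31.3 268.5]
scene [ 67 256  17  21 101] [ 74.8 266. ]
scene [   0  274   99   72 1674] [ 49.  309.9]
scene [139 310  17  14  95] [146.9 316.8]
side [220 112  22  37 312] [229.7 134. ]
side [215 120   4  25  26] [217.3 132.1]
side [436 285  15  25 270] [443.5 298.1]
side [461 330  24  36 615] [472.7 348.3]
```

View pics/scene_c0.png

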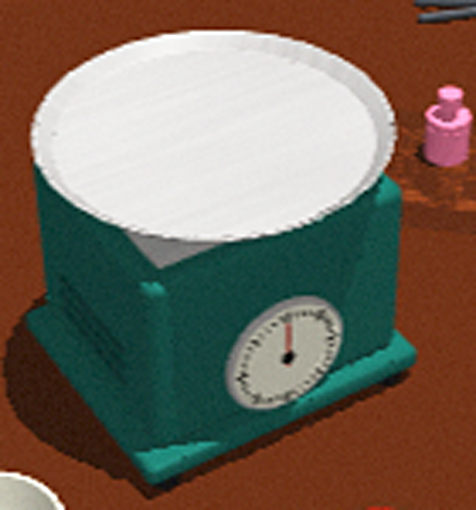

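View pics/side_c0.png

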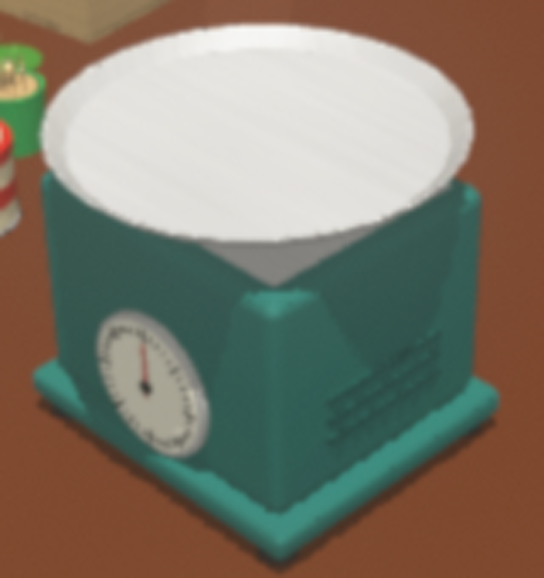

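View pics/side_c1.png

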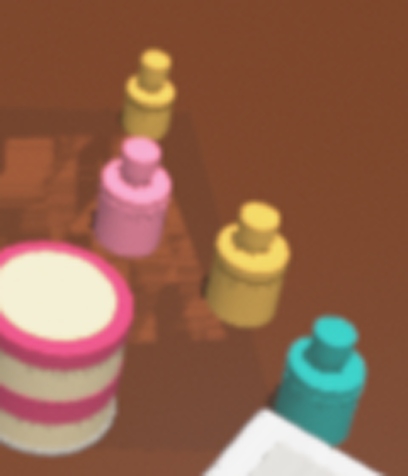

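Run:
```python
from h import *
from scipy.optimize import least_squares
cs={n:optics.calibration(n) for n in("scene","side")}
S,D=cs["scene"],cs["side"]
print("w500",tri(S,(401.8,219.5),D,(472.8,348)))
for n,s in (("scene",(313,230)),("side",(286,215))):
    im=cv2.imread(f"pics/{n}0.png");h=cv2.cvtColor(im,cv2.COLOR_BGR2HSV)
    m=cv2.inRange(h,(0,0,150),(180,45,255))
    k,l=cv2.connectedComponents(m); b=(l==l[s[1],s[0]]).astype(np.uint8)
    c=max(cv2.findContours(b,0,1)[0],key=cv2.contourArea); hull=cv2.convexHull(c)[:,0]
    pts=np.array([onz(cs[n],u,v,.227)[:2] for u,v in hull])
    f=least_squares(lambda q:np.hypot(*(pts-q[:2]).T)-q[2],[.6,0,.13],loss="soft_l1",f_scale=.002)
    print(n,"pan",f.x,abs(f.fun).max())
    t=cv2.inRange(h,(80,100,20),(95,255,255))
    k,l,st,_=cv2.connectedComponentsWithStats(t); i=1+st[1:,4].argmax()
    c=cv2.convexHull(max(cv2.findContours((l==i).astype(np.uint8),0,1)[0],key=cv2.contourArea))
    ap=cv2.approxPolyDP(c,3,True)[:,0]
    for u,v in ap: print((u,v),onz(cs[n],u,v,0.0)[:2].round(4),onz(cs[n],u,v,0.02)[:2].round(4))
```

```text
w500 (array([0.549428  , 0.37626659, 0.028342  ]), np.float64(0.0011479941748789796))
scene pan [ 0.61276237 -0.04055864  0.12899186] 0.0008943235164352303
(np.int32(365), np.int32(243)) [0.5358 0.228 ] [0.5541 0.2087]
(np.int32(371), np.int32(296)) [0.7151 0.0737] [0.7295 0.0578]
(np.int32(293), np.int32(331)) [ 0.6774 -0.1626] [ 0.6926 -0.1732]
(np.int32(258), np.int32(286)) [ 0.4819 -0.1338] [ 0.5015 -0.1451]
(np.int32(260), np.int32(239)) [ 0.3046 -0.0044] [ 0.328  -0.0186]
side pan [ 0.60953885 -0.03777889  0.12994061] 0.001936306652259856
(np.int32(349), np.int32(232)) [ 0.2898 -0.0755] [ 0.3174 -0.0589]
(np.int32(355), np.int32(293)) [0.5063 0.0787] [0.5284 0.0913]
(np.int32(292), np.int32(338)) [0.7103 0.0521] [0.7271 0.0654]
(np.int32(221), np.int32(287)) [ 0.6712 -0.1864] [ 0.689 -0.167]
(np.int32(227), np.int32(260)) [ 0.5823 -0.2509] [ 0.6024 -0.2299]
```

```bash
cat >> h.py <<'E'
def delta(pos,Rm):
    s=ctrl.sense(); R0=R.from_rotvec(s["tcp_rot"]).as_matrix()
    print("t",round(s["t"],2),"tcp",s["tcp_pos"].round(4),"F",s["ft_force"].round(1),"w",round(s["width"],4))
    print("shift mm",(R0.T@(np.asarray(pos)-s["tcp_pos"])*1e3).round(1),"turn",R.from_matrix(R0.T@Rm).as_rotvec().round(3))
def lean(yaw,th):
    ex=np.array([np.cos(yaw),np.sin(yaw),0]);ey=np.array([-ex[1],ex[0],0]);z=np.sin(th)*ex-np.cos(th)*np.array([0,0,1])
    return np.c_[np.cross(ey,z),ey,z]
E
python3 - <<'E'
from h import *
y=np.radians(-8.9)
delta([.40,-.005,.235],lean(y,np.radians(48)))
E
```

```text
t 0.15 tcp [0.2423 0.4933 0.2417] F [0.  0.2 1.1] w 0.085
shift mm [-361.3 -377.6    7.1] turn [-0.127 -0.832 -0.283]
```

Call:
{"fn": "arm_command", "kwargs": {"rows": "-1 -361 -378 7 -0.127 -0.832 -0.283;-1 -361 -378 7 -0.127 -0.832 -0.283;-1 -361 -378 7 -0.127 -0.832 -0.283;-1 -361 -378 7 -0.127 -0.832 -0.283;-1 -361 -378 7 -0.127 -0.832 -0.283;-1 -361 -378 7 -0.127 -0.832 -0.283;-1 -361 -378 7 -0.127 -0.832 -0.283;-1 -361 -378 7 -0.127 -0.832 -0.283"}}

```text
t: 1.15
tcp_pos: [0.381, 0.0612, 0.2366]
tcp_rot: [0.182, 2.309, -0.078]
ft_force: [0.9, 0.6, -0.2]
width: 0.0856
```

Run:
```python
from h import *
y=np.radians(-8.9)
delta([.40,-.005,.235],lean(y,np.radians(48)))
cv2.imwrite("pics/w1.png",optics.snapshot("wrist")[:,:,::-1])
print(ctrl.sense()["joint_pos"])
```

```text
t 1.15 tcp [0.381  0.0612 0.2366] F [ 0.9  0.6 -0.2] w 0.0856
shift mm [-18.6 -62.4  22.5] turn [-0.    -0.011 -0.002]
[ 0.0989543  -0.45627512 -1.28845976 -0.07166917 -0.2024553   0.18770643]
```

View pics/w1.png

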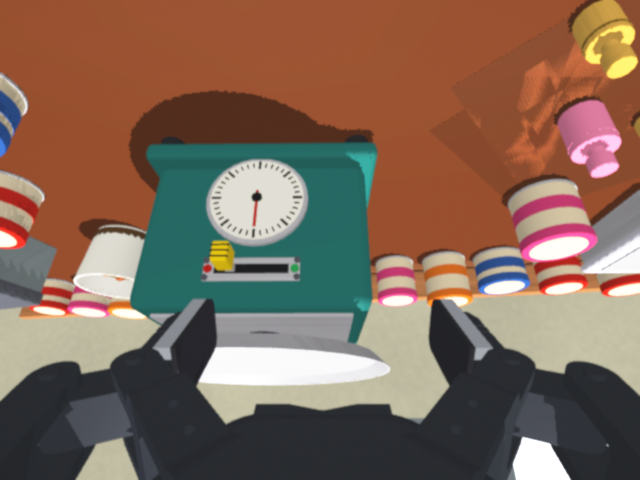

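Run:
```python
from h import *
c=optics.calibration("wrist")
im=cv2.imread("pics/w1.png");h=cv2.cvtColor(im,cv2.COLOR_BGR2HSV)
def cen(lo,hi,box):
    m=cv2.inRange(h,lo,hi);x0,y0,x1,y1=box;z=np.zeros_like(m);z[y0:y1,x0:x1]=m[y0:y1,x0:x1]
    ys,xs=np.nonzero(z);return xs.mean(),ys.mean(),(xs.min(),xs.max(),ys.min(),ys.max())
box=(195,235,305,290)
for n,lo,hi in(("y",(20,120,90),(33,255,255)),("r",(0,130,80),(8,255,255)),("g",(50,110,60),(75,255,255))):
    u,v,e=cen(lo,hi,box);print(n,round(u,1),round(v,1),e,onz(c,u,v,.152).round(4))
pr=onz(c,*cen((0,130,80),(8,255,255),box)[:2],.152);pg=onz(c,*cen((50,110,60),(75,255,255),box)[:2],.152)
d=pg-pr;print(d,"yaw",np.degrees(np.arctan2(-d[0],d[1])))
# red dot should be at local x -92
yw=np.radians(-8.9)
ex=np.array([np.cos(yw),np.sin(yw)]);ey=np.array([-ex[1],ex[0]])
for p in(pr,pg,onz(c,*cen((20,120,90),(33,255,255),box)[:2],.152)):
    q=p[:2]-[.611,-.039];print(q@ex,q@ey)
crop=im[225:300,185:315];cv2.imwrite("pics/w1c.png",cv2.resize(crop,None,fx=6,fy=6,interpolation=2))
```

```text
y 221.5 255.3 (np.int64(209), np.int64(233), np.int64(241), np.int64(270)) [ 0.4915 -0.0511  0.152 ]
r 206.8 268.0 (np.int64(203), np.int64(210), np.int64(265), np.int64(271)) [ 0.5148 -0.0755  0.152 ]
g 294.0 267.6 (np.int64(291), np.int64(297), np.int64(264), np.int64(271)) [0.5271 0.0013 0.152 ]
[1.23212631e-02 7.67758592e-02 5.55111512e-17] yaw -9.11728920789815
-0.0894110596274582 -0.05096394867945065
-0.0891161689901601 0.026793746223560698
-0.1161846434587955 -0.030456080296018956
```

View pics/w1c.png

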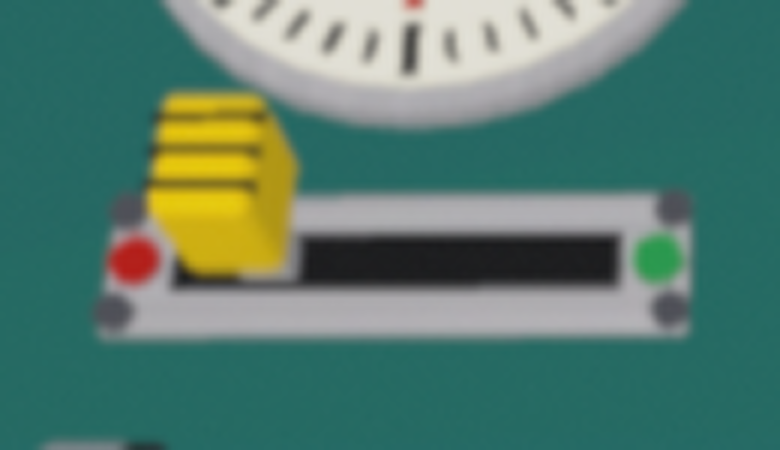

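Run:
```python
from h import *
c=optics.calibration("wrist")
yw=np.radians(-9.1);ex=np.array([np.cos(yw),np.sin(yw),0]);ey=np.array([-ex[1],ex[0],0]);O=np.array([.611,-.039,0])
def onx(u,v,x):
    o,d=ray(c,u,v);s=(x-(o-O)@ex)/(d@ex);p=o+s*d-O;return (p@ex).round(4),(p@ey).round(4),p[2].round(4)
f=lambda a,b,x:onx(185+a/6,225+b/6,x)
print("front face corners",[f(a,b,-.132) for a,b in((165,95),(262,95),(147,212),(252,215))])
print("centre",f(207,154,-.132))
print("dots",f(134,260,-.093),f(658,258,-.093))
p=O+ex*-.121; 
for y in(-.03,-.032):
  g=p+y*ey;g[2]=.152;print(g)
```

```text
front face corners [(np.float64(-0.132), np.float64(-0.0343), np.float64(0.1468)), (np.float64(-0.132), np.float64(-0.0215), np.float64(0.1469)), (np.float64(-0.132), np.float64(-0.0343), np.float64(0.1636)), (np.float64(-0.132), np.float64(-0.0207), np.float64(0.1641))]
centre (np.float64(-0.132), np.float64(-0.0277), np.float64(0.1554))
dots (np.float64(-0.093), np.float64(-0.0493), np.float64(0.1539)) (np.float64(-0.093), np.float64(0.0275), np.float64(0.154))
[ 0.48677819 -0.04948529  0.152     ]
[ 0.48646187 -0.05146012  0.152     ]
```

```bash
cat >> h.py <<'E'
yw=np.radians(-9.1);ex=np.array([np.cos(yw),np.sin(yw),0]);ey=np.array([-ex[1],ex[0],0]);O=np.array([.6122,-.0392,0])
L=lean(yw,np.radians(48))
G=O-.121*ex-.028*ey+np.array([0,0,.153])
E
python3 - <<'E'
from h import *
print(G)
delta(G-.06*L[:,2],L); delta(G+.005*L[:,2],L)
E
```

```text
[ 0.4882945  -0.04771046  0.153     ]
t 1.2 tcp [0.3832 0.0529 0.238 ] F [ 1.  -2.5  0.3] w 0.0855
shift mm [-18.5 -81.3  86.8] turn [-0.014 -0.008 -0.011]
t 1.2 tcp [0.3832 0.0529 0.238 ] F [ 1.  -2.5  0.3] w 0.0855
shift mm [-19.1 -80.4 151.8] turn [-0.014 -0.008 -0.011]
```

Call:
{"fn": "arm_command", "kwargs": {"rows": "0 -18 -81 40 -0.014 -0.008 -0.011;0 -18 -81 87 -0.014 -0.008 -0.011;0 -18 -81 87 -0.014 -0.008 -0.011;0 -18 -81 87 -0.014 -0.008 -0.011;0 -18 -81 87 -0.014 -0.008 -0.011"}}

```text
t: 1.82
tcp_pos: [0.4517, -0.0403, 0.2024]
tcp_rot: [0.184, 2.316, -0.078]
ft_force: [-0.1, -0.3, 0.8]
width: 0.043
```

Run:
```python
from h import *
delta(G+.005*L[:,2],L)
c=optics.calibration("wrist");im=optics.snapshot("wrist")[:,:,::-1].copy()
print(proj(c,G))
cv2.imwrite("pics/w2.png",im);np.save("c2.npy",c["pose"])
delta(G+.005*L[:,2],L)
print(ctrl.sense()["joint_pos"])
```

```text
t 1.82 tcp [ 0.4517 -0.0403  0.2024] F [-0.1 -0.3  0.8] w 0.043
shift mm [10.5 -1.7 66. ] turn [ 0.001 -0.018 -0.   ]
(np.float64(319.8521822898701), np.float64(250.55351582934816))
t 1.88 tcp [ 0.4519 -0.04    0.2029] F [ 0.2 -0.4  0.2] w 0.0425
shift mm [11.1 -2.  66.2] turn [ 0.002 -0.017  0.001]
[-0.33882765 -0.19309687 -1.29655284 -0.34553735  0.13340193 -0.12422796]
```

View pics/w2.png

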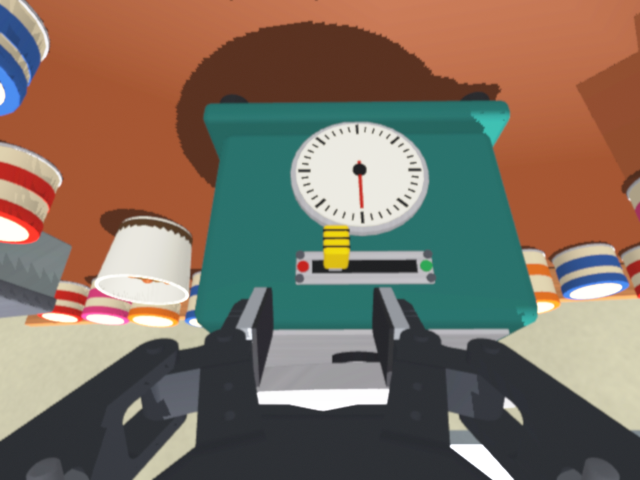

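Run:
```python
from h import *
c=optics.calibration("wrist");c["pose"]=np.load("c2.npy")
im=cv2.imread("pics/w2.png");h=cv2.cvtColor(im,cv2.COLOR_BGR2HSV)
def cen(lo,hi,box):
    m=cv2.inRange(h,lo,hi);x0,y0,x1,y1=box;z=np.zeros_like(m);z[y0:y1,x0:x1]=m[y0:y1,x0:x1]
    ys,xs=np.nonzero(z);return xs.mean(),ys.mean(),(xs.min(),xs.max(),ys.min(),ys.max())
box=(290,220,440,285)
P=[]
for n,lo,hi in(("y",(20,120,90),(33,255,255)),("r",(0,130,80),(8,255,255)),("g",(50,110,60),(75,255,255))):
    u,v,e=cen(lo,hi,box);p=onz(c,u,v,.152);P.append(p);print(n,round(u,1),round(v,1),[int(i) for i in e],p.round(4),"local",((p-O)@ex).round(4),((p-O)@ey).round(4))
d=P[2]-P[1];print("yaw",np.degrees(np.arctan2(-d[0],d[1])))
cv2.imwrite("pics/w2c.png",cv2.resize(im[215:295,285:445],None,fx=5,fy=5,interpolation=2))
```

```text
y 335.8 246.5 [323, 349, 225, 269] [ 0.4867 -0.0385  0.152 ] local -0.124 -0.0192
r 302.5 266.0 [297, 307, 261, 271] [ 0.5102 -0.0622  0.152 ] local -0.0971 -0.0389
g 426.1 265.3 [421, 432, 260, 270] [0.521  0.0132 0.152 ] local -0.0984 0.0373
yaw -8.141142078762098
```

View pics/w2c.png

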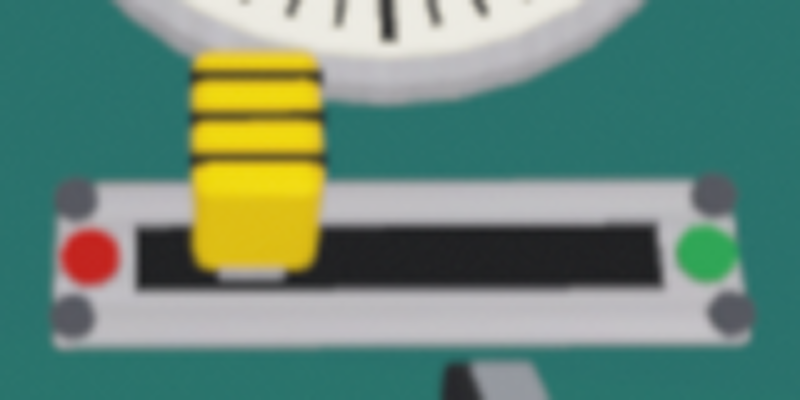

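```bash
cat >> h.py <<'E'
yw=np.radians(-8.6);ex=np.array([np.cos(yw),np.sin(yw),0]);ey=np.array([-ex[1],ex[0],0]);O=np.array([.611,-.0392,0])
def onx(c,u,v,x):
    o,d=ray(c,u,v);s=(x-(o-O)@ex)/(d@ex);p=o+s*d-O;return (p@ex).round(4),(p@ey).round(4),p[2].round(4)
E
python3 - <<'E'
from h import *
c=optics.calibration("wrist");c["pose"]=np.load("c2.npy")
f=lambda a,b,x:onx(c,285+a/5,215+b/5,x)
print([f(a,b,-.132) for a,b in((192,52),(322,52),(192,195),(324,195))],f(257,123,-.132))
print(f(90,257,-.094),f(707,254,-.094))
E
```

```text
[(np.float64(-0.132), np.float64(-0.0247), np.float64(0.1437)), (np.float64(-0.132), np.float64(-0.0107), np.float64(0.1438)), (np.float64(-0.132), np.float64(-0.0247), np.float64(0.1608)), (np.float64(-0.132), np.float64(-0.011), np.float64(0.1609))] (np.float64(-0.132), np.float64(-0.0178), np.float64(0.1524))
(np.float64(-0.094), np.float64(-0.0377), np.float64(0.1513)) (np.float64(-0.094), np.float64(0.0394), np.float64(0.1511))
```

```bash
cat >> h.py <<'E'
L=lean(yw,np.radians(44))
G=O-.121*ex-.0178*ey+np.array([0,0,.152])
E
python3 - <<'E'
from h import *
print(G)
delta(G-.045*L[:,2],L)
E
```

```text
[ 0.48869875 -0.03870609  0.152     ]
t 1.88 tcp [ 0.4519 -0.04    0.2029] F [ 0.2 -0.4  0.2] w 0.0425
shift mm [10.2  6.8 16.2] turn [-0.004  0.053 -0.005]
```

Call:
{"fn": "arm_command", "kwargs": {"rows": "0 10 7 16 -0.004 0.053 -0.005;0 10 7 16 -0.004 0.053 -0.005;0 10 7 16 -0.004 0.053 -0.005;0 10 7 16 -0.004 0.053 -0.005"}}

```text
t: 2.38
tcp_pos: [0.4576, -0.0335, 0.1851]
tcp_rot: [0.178, 2.367, -0.072]
ft_force: [0.8, 0.3, 0.2]
width: 0.0424
```

Run:
```python
from h import *
delta(G,L);print(ctrl.sense()["joint_pos"])
c=optics.calibration("wrist");print(proj(c,G-.011*ex))
cv2.imwrite("pics/w3.png",optics.snapshot("wrist")[:,:,::-1])
delta(G,L)
```

```text
t 2.38 tcp [ 0.4576 -0.0335  0.1851] F [0.8 0.3 0.2] w 0.0424
shift mm [ 0.4 -0.5 45.7] turn [-0.     0.001  0.   ]
[-0.30312464 -0.13022806 -1.26748191 -0.32997128  0.10623906 -0.11055087]
(np.float64(321.801709370935), np.float64(268.49955871736256))
t 2.42 tcp [ 0.4577 -0.0337  0.1851] F [-0.9 -1.9  0.2] w 0.0426
shift mm [ 0.4 -0.3 45.6] turn [-0.     0.001  0.   ]
```

View pics/w3.png

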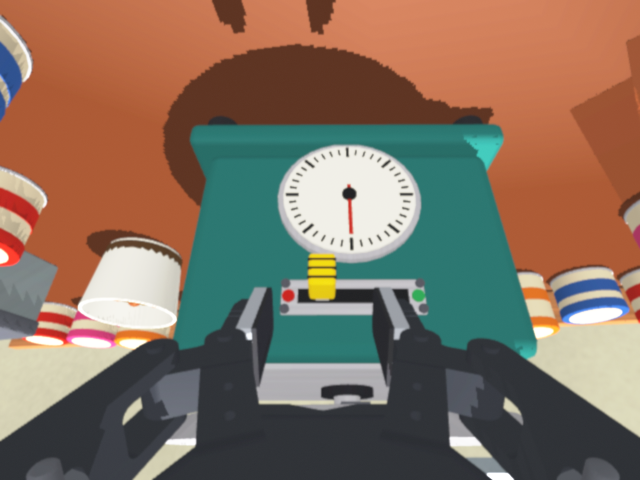

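The grip's front face is at (322,268), which agrees with the projection. Moving in.

Call:
{"fn": "arm_command", "kwargs": {"rows": "0 0 0 12 0 0 0;0 0 0 24 0 0 0;0 0 0 35 0 0 0;0 0 0 45 0 0 0;0 0 0 45 0 0 0"}}

```text
t: 3.05
tcp_pos: [0.4885, -0.0385, 0.1524]
tcp_rot: [0.179, 2.368, -0.072]
ft_force: [-0.2, -0.6, -0.2]
width: 0.0428
```

Run:
```python
from h import *
delta(G,L);print(ctrl.sense()["joint_pos"])
c=optics.calibration("wrist");print(proj(c,G-.011*ex))
cv2.imwrite("pics/w4.png",optics.snapshot("wrist")[:,:,::-1])
```

```text
t 3.05 tcp [ 0.4885 -0.0385  0.1524] F [-0.2 -0.6 -0.2] w 0.0428
shift mm [ 0.1 -0.2  0.4] turn [-0.     0.001 -0.   ]
[-0.28656827  0.0569349  -1.26154484 -0.51161358  0.09435137 -0.09811378]
(np.float64(322.28173428332354), np.float64(310.1203684904999))
```

View pics/w4.png

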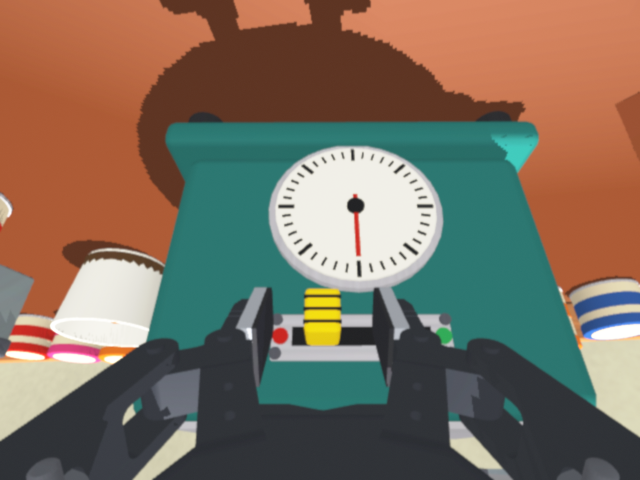

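The fingers straddle the grip, with no contact. I'll close with a light squeeze.

Call:
{"fn": "arm_command", "kwargs": {"rows": "0.4 0 0 0 0 0 0;0.8 0 0 0 0 0 0;0.8 0 0 0 0 0 0;0.8 0 0 0 0 0 0;0.8 0 0 0 0 0 0", "squeeze": 25}}

```text
t: 3.72
tcp_pos: [0.4881, -0.0384, 0.1529]
tcp_rot: [0.178, 2.367, -0.073]
ft_force: [-5.6, -0.2, 7.9]
width: 0.0134
```

Run:
```python
from h import *
delta(G,L)
cv2.imwrite("pics/w5.png",optics.snapshot("wrist")[200:440,200:480,::-1])
```

```text
t 3.73 tcp [ 0.4881 -0.0384  0.1529] F [-5.6 -0.2  7.9] w 0.0134
shift mm [ 0.2 -0.2  1.1] turn [-0.001  0.001 -0.   ]
```

View pics/w5.png

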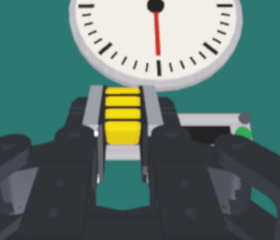

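Pinched, 13.4 mm opening. I'll slide along tool +y in small steps and watch the force.

Call:
{"fn": "arm_command", "kwargs": {"rows": "0.8 0 1 -1 0 0 0;0.8 0 3 -1 0 0 0;0.8 0 5 -1 0 0 0;0.8 0 7 -1 0 0 0;0.8 0 9 -1 0 0 0;0.8 0 10 -1 0 0 0"}}

```text
t: 4.53
tcp_pos: [0.4893, -0.0289, 0.1533]
tcp_rot: [0.179, 2.368, -0.074]
ft_force: [9.9, -3.7, -11.7]
width: 0.0134
```

Call:
{"fn": "arm_command", "kwargs": {"rows": "0.8 0 1.5 0 0 0 0;0.8 0 3 0 0 0 0;0.8 0 4.5 0 0 0 0;0.8 0 6 0 0 0 0"}}

```text
t: 5.03
tcp_pos: [0.4902, -0.0229, 0.1533]
tcp_rot: [0.179, 2.368, -0.074]
ft_force: [3.1, -1.4, -4.8]
width: 0.0131
```

Call:
{"fn": "arm_command", "kwargs": {"rows": "0.8 0 1.5 0 0 0 0;0.8 0 3 0 0 0 0;0.8 0 4.5 0 0 0 0;0.8 0 6 0 0 0 0"}}

```text
t: 5.52
tcp_pos: [0.4907, -0.0196, 0.1532]
tcp_rot: [0.185, 2.368, -0.083]
ft_force: [1.0, -12.5, -4.2]
width: 0.0132
```

Call:
{"fn": "arm_command", "kwargs": {"rows": "0.8 0 1 0 0 0 0;0.8 0 2 0 0 0 0;0.8 0 3 0 0 0 0"}}

```text
t: 5.9
tcp_pos: [0.4908, -0.0192, 0.1532]
tcp_rot: [0.19, 2.368, -0.091]
ft_force: [2.3, -5.0, -3.4]
width: 0.013
```

Run:
```python
from h import *
delta(G,L)
s=ctrl.sense();print(((s["tcp_pos"]-O)@ey).round(4),(s["ft_force"]@ey).round(1))
```

```text
t 5.9 tcp [ 0.4908 -0.0192  0.1532] F [ 2.3 -5.  -3.4] w 0.013
shift mm [  0.2 -19.6   1.8] turn [-0.017 -0.    -0.003]
0.0018 -4.6
```

Call:
{"fn": "arm_command", "kwargs": {"rows": "0.8 0 1.5 0 0.017 0 0.003;0.8 0 3 0 0.017 0 0.003;0.8 0 4 0 0.017 0 0.003;0.8 0 4.5 0 0.017 0 0.003"}}

```text
t: 6.4
tcp_pos: [0.4912, -0.0155, 0.1532]
tcp_rot: [0.203, 2.367, -0.113]
ft_force: [-1.3, -5.5, 1.8]
width: 0.0135
```

Run:
```python
from h import *
delta(G,L)
s=ctrl.sense();print(((s["tcp_pos"]-O)@ey).round(4),(s["ft_force"]@ey).round(1))
```

```text
t 6.4 tcp [ 0.4912 -0.0155  0.1532] F [-1.3 -5.5  1.8] w 0.0135
shift mm [ -0.  -23.2   2.4] turn [-0.037 -0.    -0.006]
0.0055 -5.6
```

Call:
{"fn": "arm_command", "kwargs": {"rows": "0.8 0 0.5 0 -0.012 0 -0.002;0.8 0 1 0 -0.025 0 -0.004;0.8 0 1.5 0 -0.037 0 -0.006;0.8 0 2 0 -0.037 0 -0.006"}}

```text
t: 6.9
tcp_pos: [0.4916, -0.013, 0.1532]
tcp_rot: [0.177, 2.368, -0.07]
ft_force: [-0.7, 3.0, 0.4]
width: 0.0132
```

Run:
```python
from h import *
delta(G,L)
s=ctrl.sense();print(((s["tcp_pos"]-O)@ey).round(4),(s["ft_force"]@ey).round(1))
cv2.imwrite("pics/w6.png",optics.snapshot("wrist")[:,:,::-1])
```

```text
t 6.9 tcp [ 0.4916 -0.013   0.1532] F [-0.7  3.   0.4] w 0.0132
shift mm [  0.1 -25.8   1.5] turn [ 0.002 -0.    -0.   ]
0.008 2.9
```

View pics/w6.png

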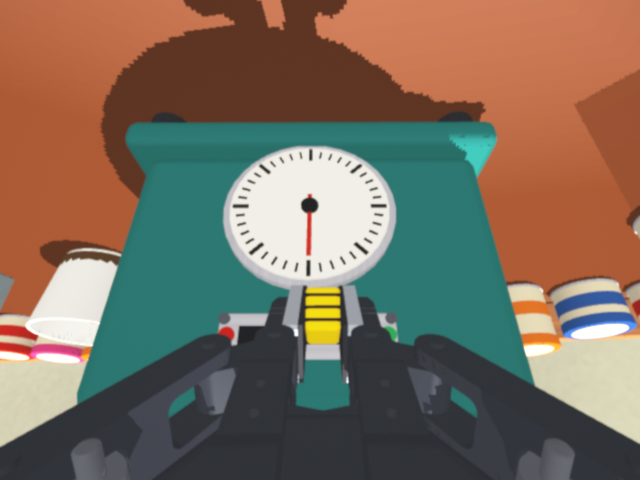

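Call:
{"fn": "arm_command", "kwargs": {"rows": "0.8 0 1 0 0 0 0;0.8 0 2 0 0 0 0;0.8 0 3 0 0 0 0;0.8 0 3 0 0 0 0"}}

```text
t: 7.45
tcp_pos: [0.492, -0.0104, 0.1533]
tcp_rot: [0.178, 2.368, -0.071]
ft_force: [-1.1, -1.7, 1.2]
width: 0.0135
```

Call:
{"fn": "arm_command", "kwargs": {"rows": "0.8 0 1 0 0 0 0;0.8 0 2 0 0 0 0;0.8 0 2 0 0 0 0"}}

```text
t: 7.82
tcp_pos: [0.4923, -0.0084, 0.1532]
tcp_rot: [0.178, 2.368, -0.072]
ft_force: [-1.1, -1.0, 0.5]
width: 0.013
```

Call:
{"fn": "arm_command", "kwargs": {"rows": "0.8 0 1 0 0 0 0;0.8 0 2 0 0 0 0;0.8 0 2 0 0 0 0"}}

```text
t: 8.2
tcp_pos: [0.4926, -0.0063, 0.1533]
tcp_rot: [0.178, 2.368, -0.071]
ft_force: [-1.4, -1.1, 0.5]
width: 0.0133
```

Call:
{"fn": "arm_command", "kwargs": {"rows": "0.8 0 1 0 0 0 0;0.8 0 2 0 0 0 0;0.8 0 2 0 0 0 0"}}

```text
t: 8.57
tcp_pos: [0.4929, -0.0042, 0.1533]
tcp_rot: [0.177, 2.368, -0.071]
ft_force: [-1.7, -0.4, 0.6]
width: 0.0132
```

Call:
{"fn": "arm_command", "kwargs": {"rows": "0.8 0 1 0 0 0 0;0.8 0 2 0 0 0 0;0.8 0 2 0 0 0 0"}}

```text
t: 8.95
tcp_pos: [0.4932, -0.0021, 0.1533]
tcp_rot: [0.177, 2.368, -0.071]
ft_force: [-1.1, -2.3, 1.0]
width: 0.0134
```

Call:
{"fn": "arm_command", "kwargs": {"rows": "0.8 0 1 0 0 0 0;0.8 0 2 0 0 0 0;0.8 0 2 0 0 0 0"}}

```text
t: 9.32
tcp_pos: [0.4935, -0.0006, 0.1533]
tcp_rot: [0.178, 2.368, -0.073]
ft_force: [-2.2, -4.1, 2.3]
width: 0.0132
```

Call:
{"fn": "arm_command", "kwargs": {"rows": "0.8 0 1 0 0 0 0;0.8 0 1.5 0 0 0 0;0.8 0 1.5 0 0 0 0"}}

```text
t: 9.7
tcp_pos: [0.4935, -0.0004, 0.1532]
tcp_rot: [0.181, 2.368, -0.077]
ft_force: [-3.6, -6.7, 1.8]
width: 0.013
```

Run:
```python
from h import *
delta(G,L)
s=ctrl.sense();print(((s["tcp_pos"]-O)@ey).round(4),(s["ft_force"]@ey).round(1))
```

```text
t 9.7 tcp [ 4.935e-01 -4.000e-04  1.532e-01] F [-3.6 -6.7  1.8] w 0.013
shift mm [  0.1 -38.6   1.8] turn [-0.004  0.    -0.001]
0.0208 -7.2
```

Call:
{"fn": "arm_command", "kwargs": {"rows": "0.8 0 1 0 0 0 0;0.8 0 2 0 0 0 0;0.8 0 2 0 0 0 0"}}

```text
t: 10.07
tcp_pos: [0.4935, -0.0002, 0.1533]
tcp_rot: [0.184, 2.368, -0.082]
ft_force: [-4.1, -8.6, 3.0]
width: 0.0136
```

Run:
```python
from h import *
delta(G,L)
s=ctrl.sense();print(((s["tcp_pos"]-O)@ey).round(4),(s["ft_force"]@ey).round(1))
c=optics.calibration("wrist")
im=optics.snapshot("wrist")[:,:,::-1];cv2.imwrite("pics/w7.png",im)
```

```text
t 10.07 tcp [ 4.935e-01 -2.000e-04  1.533e-01] F [-4.1 -8.6  3. ] w 0.0136
shift mm [  0.1 -38.8   2. ] turn [-0.009  0.    -0.001]
0.021 -9.1
```

View pics/w7.png

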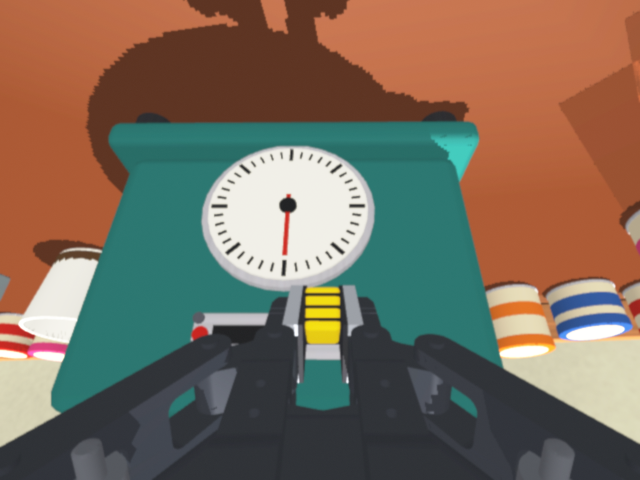

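The stop is felt: the tool no longer advances, and the force is about 9 N. I'll open up and back out along the lean.

Call:
{"fn": "arm_command", "kwargs": {"rows": "0 0 0 0 0 0 0;0 0 0 0 0 0 0;0 0 0 0 0 0 0;0 0 0 -15 0 0 0;0 0 0 -40 0 0 0;0 0 0 -70 0 0 0;0 0 0 -70 0 0 0;0 0 0 -70 0 0 0"}}

```text
t: 11.12
tcp_pos: [0.4462, 0.0078, 0.2039]
tcp_rot: [0.184, 2.367, -0.082]
ft_force: [0.1, 0.0, 0.6]
width: 0.0423
```

Run:
```python
from h import *
delta(G,L)
c=optics.calibration("wrist")
im=optics.snapshot("wrist")[:,:,::-1];cv2.imwrite("pics/w8.png",im)
p=G+.0388*ey-.011*ex;print(proj(c,p))
```

```text
t 11.12 tcp [0.4462 0.0078 0.2039] F [0.1 0.  0.6] w 0.0423
shift mm [  0.8 -39.   71.7] turn [-0.009  0.001 -0.001]
(np.float64(322.3438860351894), np.float64(252.26180228963807))
```

View pics/w8.png

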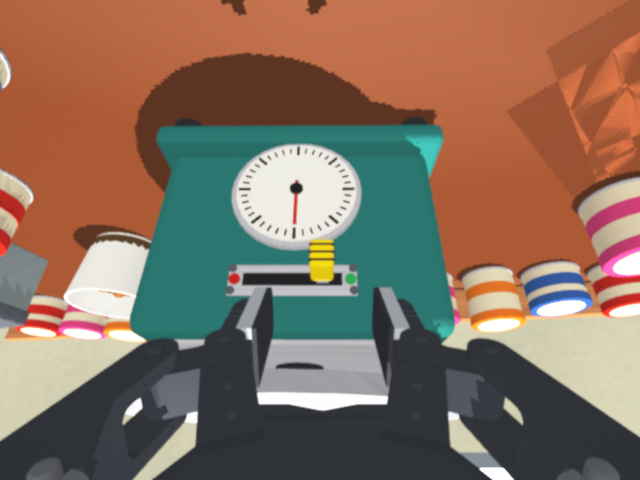

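Run:
```python
from h import *
D=optics.calibration("side");S=optics.calibration("scene")
im=optics.snapshot("side")[:,:,::-1];cv2.imwrite("pics/side1.png",im)
h=cv2.cvtColor(im,cv2.COLOR_BGR2HSV)
for n,lo,hi in(("y",(18,120,90),(32,255,255)),("teal",(84,150,120),(95,255,255)),("pink",(150,60,150),(172,255,255))):
    m=cv2.inRange(h,lo,hi);m[:270]=0;m[:,:400]=0;m[420:]=0
    k,_,st,ce=cv2.connectedComponentsWithStats(m)
    for s,c in zip(st[1:],ce[1:]):
        if s[4]>80:
            zz=.030 if n!="y" or s[4]>400 else .024
            print(n,s,c.round(1),onz(D,*c,zz).round(3))
im=optics.snapshot("scene")[:,:,::-1];cv2.imwrite("pics/scene1.png",im)
h=cv2.cvtColor(im,cv2.COLOR_BGR2HSV);m=cv2.inRange(h,(18,120,90),(32,255,255));m[:200]=0;m[260:]=0
k,_,st,ce=cv2.connectedComponentsWithStats(m)
for s,c in zip(st[1:],ce[1:]):
    if s[4]>30: print("sc",s,c.round(1),onz(S,*c,.03).round(3))
print(tri(S,(401.8,219.5),D,(472.8,348)))
cv2.imwrite("pics/sc1c.png",cv2.resize(im[195:250,360:450],None,fx=8,fy=8,interpolation=2))
cv2.imwrite("pics/si1c.png",cv2.resize(cv2.imread("pics/side1.png")[280:410,400:520],None,fx=4.5,fy=4.5,interpolation=2))
```

```text
y [436 285  15  26 271] [443.5 298.2] [0.433 0.263 0.024]
y [461 330  24  36 615] [472.7 348.3] [0.551 0.377 0.03 ]
teal [485 364  22  35 411] [496.5 379.9] [0.604 0.444 0.03 ]
pink [431 318  19  14 146] [439.8 325. ] [0.526 0.295 0.03 ]
pink [400 342  39  36 375] [419.8 365.1] [0.653 0.312 0.03 ]
pink [400 384  33  10 132] [414.5 389.4] [0.712 0.331 0.03 ]
sc [395 208  14  23 241] [401.7 220. ] [0.553 0.371 0.03 ]
sc [ 56 238  19  22  69] [ 64.4 248. ] [-0.01  -0.494  0.03 ]
(array([0.549428  , 0.37626659, 0.028342  ]), np.float64(0.0011479941748789796))
```

View pics/sc1c.png

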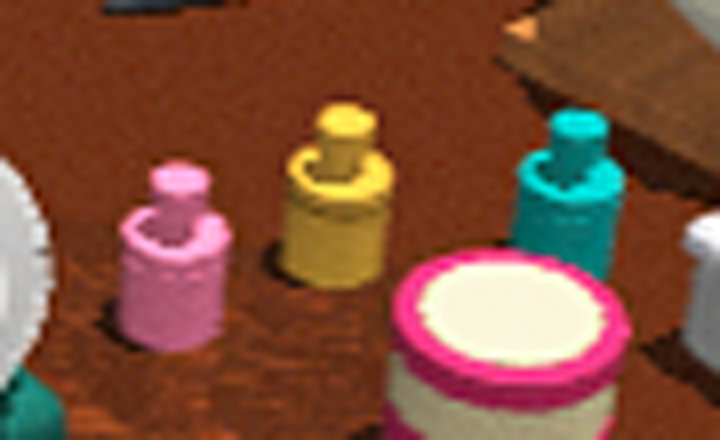

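View pics/si1c.png

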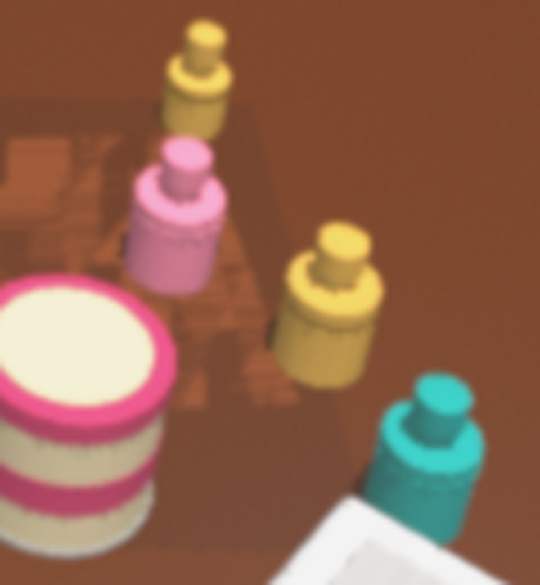

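Run:
```python
from h import *
D=optics.calibration("side");S=optics.calibration("scene")
print(tri(S,(403.4,209.75),D,(476.7,333.3)),onz(S,403.4,209.75,.069),onz(D,476.7,333.3,.069))
W=tri(S,(403.4,209.75),D,(476.7,333.3))[0]
V=lean(np.radians(25),np.radians(0))
delta([.40,.10,.26],V)
delta([W[0]-.0,W[1],.20],V)
```

```text
(array([0.5501999 , 0.37715799, 0.06667908]), np.float64(0.0035586415543290457)) [0.55491114 0.37258869 0.069     ] [0.55016205 0.3775695  0.069     ]
t 11.28 tcp [0.4455 0.0077 0.2026] F [ 0.4  0.4 -0.5] w 0.043
shift mm [  2.7  83.6 -82.9] turn [-0.233  0.741 -0.562]
t 11.28 tcp [0.4455 0.0077 0.2026] F [ 0.4  0.4 -0.5] w 0.043
shift mm [-32.4 381.3  31.8] turn [-0.233  0.741 -0.562]
```

Call:
{"fn": "arm_command", "kwargs": {"rows": "0 3 84 -83 0 0 0;0 3 84 -83 -0.06 0.18 -0.14;0 3 84 -83 -0.12 0.37 -0.28;0 3 84 -83 -0.17 0.55 -0.42;0 3 84 -83 -0.233 0.741 -0.562;0 -32 381 10 -0.233 0.741 -0.562;0 -32 381 10 -0.233 0.741 -0.562;0 -32 381 10 -0.233 0.741 -0.562"}}

```text
t: 12.28
tcp_pos: [0.4829, 0.2691, 0.2303]
tcp_rot: [0.678, -3.065, 0.001]
ft_force: [0.5, -0.8, 0.1]
width: 0.0429
```

Run:
```python
from h import *
delta([.551,.376,.19],lean(np.radians(25),0))
```

```text
t 12.28 tcp [0.4829 0.2691 0.2303] F [ 0.5 -0.8  0.1] w 0.0429
shift mm [-106.9   68.2   40. ] turn [ 0.    -0.003 -0.001]
```

Call:
{"fn": "arm_command", "kwargs": {"rows": "0 -107 68 40 0 -0.003 0;0 -107 68 40 0 -0.003 0;0 -107 68 40 0 -0.003 0;0 -107 68 40 0 -0.003 0;0 -107 68 40 0 -0.003 0;0 -107 68 40 0 -0.003 0"}}

```text
t: 13.02
tcp_pos: [0.5512, 0.3749, 0.1914]
tcp_rot: [-0.676, 3.066, 0.001]
ft_force: [-0.1, -0.4, 0.4]
width: 0.0426
```

Run:
```python
from h import *
delta([.551,.376,.19],lean(np.radians(25),0))
c=optics.calibration("wrist");np.save("c9.npy",c["pose"])
im=optics.snapshot("wrist")[:,:,::-1];cv2.imwrite("pics/w9.png",im)
print(proj(c,[.551,.376,.069]),proj(c,[.551,.376,.0]))
```

```text
t 13.03 tcp [0.5512 0.3749 0.1914] F [-0.1 -0.4  0.4] w 0.0426
shift mm [-0.2  1.1  1.4] turn [ 0.     0.002 -0.002]
(np.float64(324.27698987369394), np.float64(239.20386906379272)) (np.float64(323.99405680351447), np.float64(219.31062871126466))
```

View pics/w9.png

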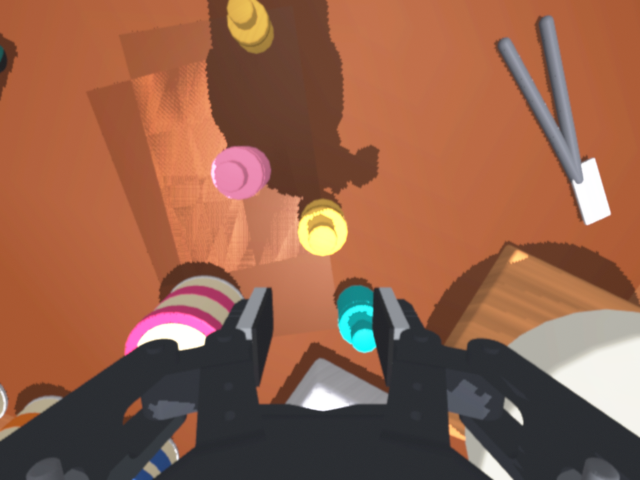

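Call:
{"fn": "arm_command", "kwargs": {"rows": "0 0 0 50 0 0 0;0 0 0 90 0 0 0;0 0 0 115 0 0 0;0 0 0 131 0 0 0;0 0 0 131 0 0 0;0 0 0 131 0 0 0"}}

```text
t: 13.82
tcp_pos: [0.5525, 0.3756, 0.062]
tcp_rot: [-0.676, 3.064, 0.002]
ft_force: [0.5, 0.7, -0.1]
width: 0.0429
```

Run:
```python
from h import *
delta([.5512,.375,.060],lean(np.radians(25),0))
im=optics.snapshot("wrist")[:,:,::-1];cv2.imwrite("pics/w10.png",im)
```

```text
t 13.82 tcp [0.5525 0.3756 0.062 ] F [ 0.5  0.7 -0.1] w 0.0429
shift mm [1.4 0.  2. ] turn [ 0.     0.004 -0.002]
```

View pics/w10.png

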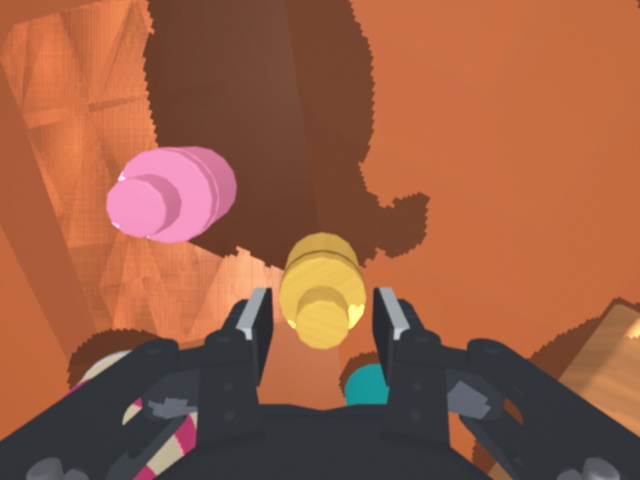

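Call:
{"fn": "arm_command", "kwargs": {"rows": "0 1 0 1 0 0 0;0.3 1 0 1 0 0 0;0.8 1 0 1 0 0 0;0.8 1 0 1 0 0 0;0.8 1 0 1 0 0 0;0.8 1 0 1 0 0 0", "squeeze": 45}}

```text
t: 14.62
tcp_pos: [0.552, 0.3753, 0.0617]
tcp_rot: [-0.675, 3.063, 0.002]
ft_force: [-1.5, -1.5, 5.0]
width: 0.02
```

Run:
```python
from h import *
delta([.5512,.375,.060],lean(np.radians(25),0))
im=optics.snapshot("wrist")[:,:,::-1];cv2.imwrite("pics/w11.png",im)
```

```text
t 14.62 tcp [0.552  0.3753 0.0617] F [-1.5 -1.5  5. ] w 0.02
shift mm [0.8 0.1 1.7] turn [ 0.     0.005 -0.002]
```

View pics/w11.png

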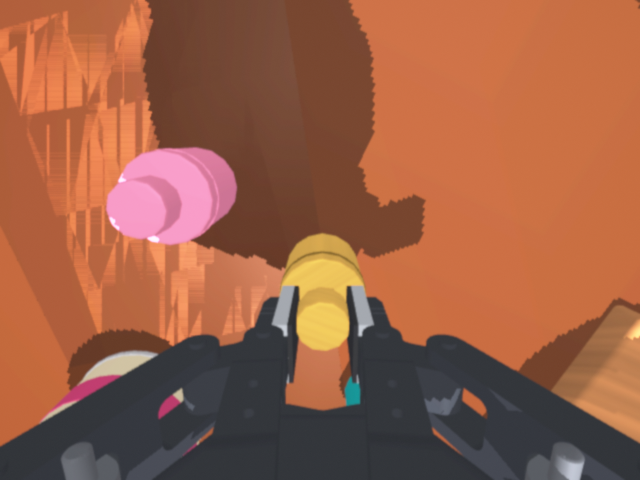

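Run:
```python
from h import *
c=optics.calibration("wrist");s=ctrl.sense();A=R.from_rotvec(s["tcp_rot"]).as_matrix();t=s["tcp_pos"]
for dz in(.011,0,-.0073,-.015): print(dz,proj(c,t+dz*A[:,2]), proj(c,t+dz*A[:,2]+.011*A[:,0]))
im=cv2.imread("pics/w11.png");cv2.imwrite("pics/w11c.png",cv2.resize(im[220:420,220:430],None,fx=3.7,fy=3,interpolation=2))
```

```text
0.011 (np.float64(322.79508563736545), np.float64(306.86543392764486)) (np.float64(322.78970148843524), np.float64(283.05272036961986))
0 (np.float64(322.78340880599563), np.float64(319.026723419936)) (np.float64(322.77737452345116), np.float64(293.6815018599691))
-0.0073 (np.float64(322.77466268581077), np.float64(328.1357099363291)) (np.float64(322.7681181310882), np.float64(301.6627179939953))
-0.015 (np.float64(322.7644088091536), np.float64(338.81500798351357)) (np.float64(322.7572404921105), np.float64(311.04183507383954))
```

View pics/w11c.png

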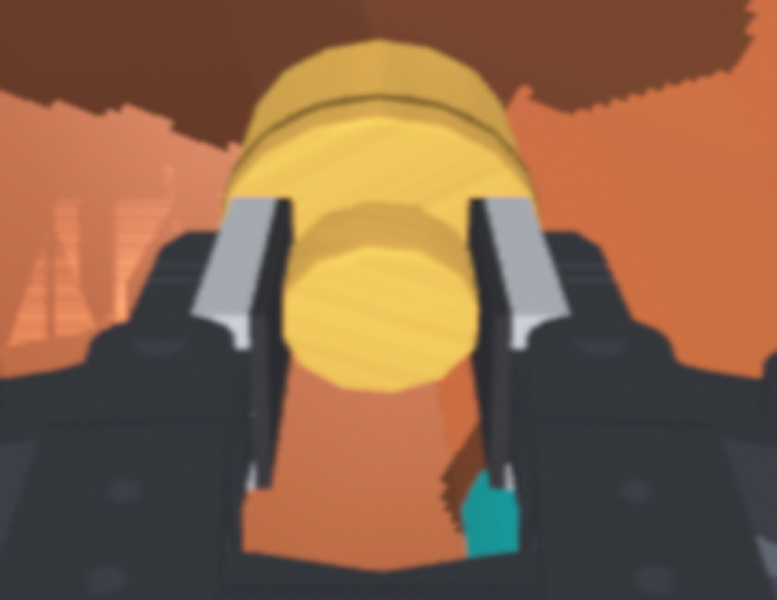

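Call:
{"fn": "arm_command", "kwargs": {"rows": "0.8 0 0 -10 0 -0.0 0;0.8 0 0 -40 0 0 0;0.8 0 0 -80 0 0 0;0.8 0 0 -130 0 0 0;0.8 0 0 -180 0 0 0;0.8 0 0 -235 0 0 0;0.8 0 0 -290 0 0 0;0.8 0 0 -290 0 0 0"}}

```text
t: 15.68
tcp_pos: [0.552, 0.3755, 0.3569]
tcp_rot: [-0.674, 3.055, 0.006]
ft_force: [0.7, -0.1, -5.2]
width: 0.0199
```

Run:
```python
from h import *
delta([O[0],O[1],.34],lean(np.radians(0),0))
im=optics.snapshot("wrist")[:,:,::-1];cv2.imwrite("pics/w12.png",im)
```

```text
t 15.68 tcp [0.552  0.3755 0.3569] F [ 0.7 -0.1 -5.2] w 0.0199
shift mm [ 121.2 -401.1   14.9] turn [0.004 0.013 0.434]
```

View pics/w12.png

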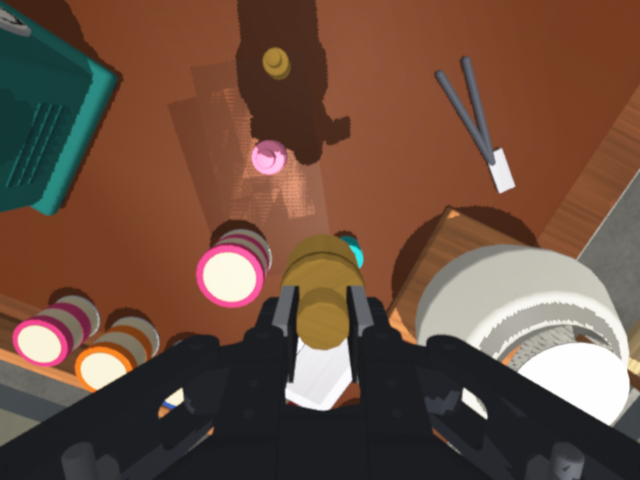

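Lifted: the weight reads about 5 N, so it's the 500 g one. Carrying it to the pan at a moderate pace.

Call:
{"fn": "arm_command", "kwargs": {"rows": "0.8 6 -20 0 0 0 0.03;0.8 18 -60 0 0 0 0.07;0.8 30 -100 0 0 0 0.12;0.8 42 -140 0 0 0 0.17;0.8 55 -185 0 0 0 0.22;0.8 70 -230 0 0 0 0.28;0.8 82 -270 0 0 0 0.33;0.8 92 -305 0 0 0 0.37"}}

```text
t: 16.73
tcp_pos: [0.5945, 0.057, 0.3496]
tcp_rot: [-0.095, 3.138, 0.006]
ft_force: [0.7, 0.4, -5.3]
width: 0.0203
```

Run:
```python
from h import *
delta([O[0],O[1],.34],lean(np.radians(0),0))
```

```text
t 16.73 tcp [0.5945 0.057  0.3496] F [ 0.7  0.4 -5.3] w 0.0203
shift mm [-10.7 -97.1   9.3] turn [0.004 0.003 0.061]
```

Call:
{"fn": "arm_command", "kwargs": {"rows": "0.8 -3 -30 5 0.004 0.003 0.02;0.8 -6 -60 9 0.004 0.003 0.04;0.8 -9 -85 9 0.004 0.003 0.061;0.8 -11 -97 9 0.004 0.003 0.061;0.8 -11 -97 9 0.004 0.003 0.061;0.8 -11 -97 9 0.004 0.003 0.061"}}

```text
t: 17.48
tcp_pos: [0.6109, -0.0383, 0.3399]
tcp_rot: [0.001, -3.14, -0.0]
ft_force: [0.9, 0.3, -5.0]
width: 0.0198
```

Run:
```python
from h import *
delta([O[0],O[1],.283],lean(np.radians(0),0))
for n in("scene","side"): cv2.imwrite(f"pics/{n}2.png",optics.snapshot(n)[100:340,180:500,::-1])
im=np.hstack([cv2.imread("pics/scene2.png"),cv2.imread("pics/side2.png")]);cv2.imwrite("pics/two2.png",im)
```

```text
t 17.48 tcp [ 0.6109 -0.0383  0.3399] F [ 0.9  0.3 -5. ] w 0.0198
shift mm [-0.1 -0.9 56.9] turn [ 0.    -0.001  0.   ]
```

View pics/two2.png

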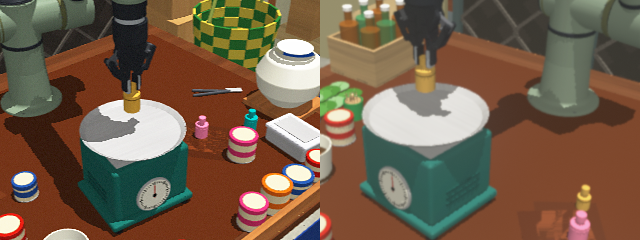

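Call:
{"fn": "arm_command", "kwargs": {"rows": "0.8 0 -1 15 0 0 0;0.8 0 -1 30 0 0 0;0.8 0 -1 42 0 0 0;0.8 0 -1 50 0 0 0;0.8 0 -1 54 0 0 0;0.8 0 -1 56 0 0 0;0.8 0 -1 57 0 0 0;0.8 0 -1 58 0 0 0"}}

```text
t: 18.58
tcp_pos: [0.6113, -0.0392, 0.2826]
tcp_rot: [-0.002, 3.141, -0.0]
ft_force: [-0.1, 0.4, -4.3]
width: 0.0199
```

Call:
{"fn": "arm_command", "kwargs": {"rows": "0.8 0 0 1 0 0 0;0.8 0 0 2 0 0 0;0.8 0 0 3 0 0 0;0.8 0 0 4 0 0 0;0.8 0 0 4 0 0 0"}}

```text
t: 19.2
tcp_pos: [0.6113, -0.0392, 0.2786]
tcp_rot: [-0.002, 3.141, -0.0]
ft_force: [-0.6, -0.8, -4.4]
width: 0.0199
```

Call:
{"fn": "arm_command", "kwargs": {"rows": "0.8 0 0 1 0 0 0;0.8 0 0 2 0 0 0;0.8 0 0 3 0 0 0;0.8 0 0 4 0 0 0;0.8 0 0 4 0 0 0"}}

```text
t: 19.82
tcp_pos: [0.6113, -0.0392, 0.2746]
tcp_rot: [-0.002, 3.141, -0.0]
ft_force: [-1.2, -0.0, -2.0]
width: 0.02
```

Call:
{"fn": "arm_command", "kwargs": {"rows": "0.8 0 0 1 0 0 0;0.8 0 0 2 0 0 0;0.8 0 0 3 0 0 0;0.8 0 0 4 0 0 0;0.8 0 0 4 0 0 0"}}

```text
t: 20.45
tcp_pos: [0.6114, -0.0392, 0.2707]
tcp_rot: [-0.002, 3.141, -0.001]
ft_force: [-0.6, 0.1, -1.1]
width: 0.0197
```

Run:
```python
from h import *
import time
delta([O[0],O[1],.283],lean(np.radians(0),0))
```

```text
t 20.45 tcp [ 0.6114 -0.0392  0.2707] F [-0.6  0.1 -1.1] w 0.0197
shift mm [  0.4   0.  -12.3] turn [-0.     0.     0.001]
```

Call:
{"fn": "arm_command", "kwargs": {"rows": "0.8 0 0 1 0 0 0;0.8 0 0 2 0 0 0;0.8 0 0 2 0 0 0;0.8 0 0 2 0 0 0"}}

```text
t: 20.95
tcp_pos: [0.6114, -0.0392, 0.2688]
tcp_rot: [-0.002, 3.141, -0.001]
ft_force: [-0.9, -0.8, 0.7]
width: 0.0202
```

Call:
{"fn": "arm_command", "kwargs": {"rows": "0.35 0 0 0 0 0 0;0.2 0 0 0 0 0 0;0 0 0 0 0 0 0;0 0 0 0 0 0 0;0 0 0 0 0 0 0", "squeeze": 20}}

```text
t: 21.58
tcp_pos: [0.6114, -0.0392, 0.2688]
tcp_rot: [-0.002, 3.141, -0.001]
ft_force: [0.7, -0.5, -0.1]
width: 0.0429
```

Run:
```python
from h import *
delta([O[0],O[1],.283],lean(np.radians(0),0))
im=optics.snapshot("wrist")[:,:,::-1];cv2.imwrite("pics/w13.png",im)
```

```text
t 21.57 tcp [ 0.6114 -0.0392  0.2688] F [ 0.7 -0.5 -0.1] w 0.0429
shift mm [  0.4   0.  -14.2] turn [-0.     0.001  0.001]
```

View pics/w13.png

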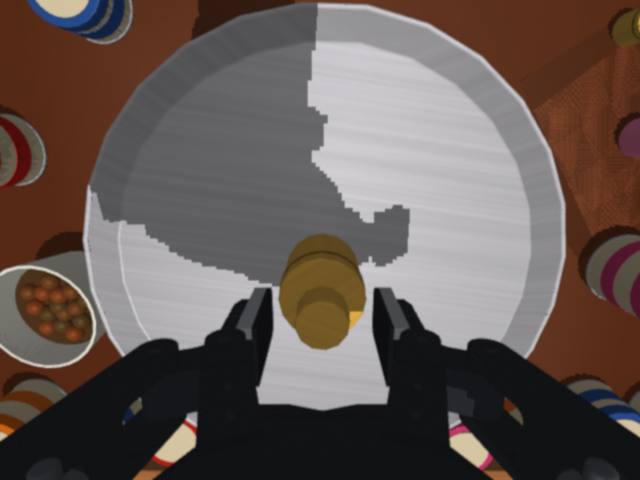

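The weight stands at (322,300) between the open jaws, clear of both. Rising straight up.

Call:
{"fn": "arm_command", "kwargs": {"rows": "0 0 0 -8 0 0 0;0 0 0 -25 0 0 0;0 0 0 -50 0 0 0;0 0 0 -90 0 0 0;0 0 0 -130 0 0 0;0 0 0 -130 0 0 0;0 0 0 -130 0 0 0"}}

```text
t: 22.5
tcp_pos: [0.6113, -0.0392, 0.3987]
tcp_rot: [-0.001, 3.141, -0.001]
ft_force: [0.1, -0.2, -0.1]
width: 0.043
```

Call:
{"fn": "arm_command", "kwargs": {"rows": "0 60 50 0 0 0 0;0 120 100 0 0 0 0;0 180 150 0 0 0 0;0 200 200 0 0 0 0;0 200 200 0 0 0 0;0 200 200 0 0 0 0"}}

```text
t: 23.25
tcp_pos: [0.4091, 0.162, 0.3977]
tcp_rot: [0.008, -3.141, 0.001]
ft_force: [-0.2, 0.2, -0.2]
width: 0.0428
```

Run:
```python
from h import *
delta([O[0],O[1],.283],lean(np.radians(0),0))
for n in("scene","side"): cv2.imwrite(f"pics/{n}3.png",optics.snapshot(n)[:,:,::-1])
a=cv2.imread("pics/scene3.png");b=cv2.imread("pics/side3.png")
cv2.imwrite("pics/two3.png",np.hstack([cv2.resize(a[180:340,235:395],None,fx=2.5,fy=2.5),cv2.resize(b[160:320,210:370],None,fx=2.5,fy=2.5)]))
S=optics.calibration("scene");D=optics.calibration("side");P=[]
for im,c,bx in((a,S,(260,190,370,270)),(b,D,(225,180,350,245))):
    h=cv2.cvtColor(im,cv2.COLOR_BGR2HSV);m=cv2.inRange(h,(15,100,70),(34,255,255));z=np.zeros_like(m);x0,y0,x1,y1=bx;z[y0:y1,x0:x1]=m[y0:y1,x0:x1]
    ys,xs=np.nonzero(z);P.append((xs.mean(),ys.mean()));print(P[-1],xs.min(),xs.max(),ys.min(),ys.max())
print(tri(S,P[0],D,P[1]))
for n,c in (("scene",S),("side",D)):
    im={"scene":a,"side":b}[n];h=cv2.cvtColor(im,cv2.COLOR_BGR2HSV)
    z0=cv2.imread(f"pics/{n}0.png"); d=cv2.absdiff(im,z0).max(2)>70
    k,_,st,ce=cv2.connectedComponentsWithStats(d.astype(np.uint8))
    print(n,[(s[:4].tolist()) for s in st[1:] if s[4]>60])
```

```text
t 23.25 tcp [0.4091 0.162  0.3977] F [-0.2  0.2 -0.2] w 0.0428
shift mm [-201.  -202.1  114.6] turn [-0.001 -0.001  0.005]
(np.float64(312.35820895522386), np.float64(223.6592039800995)) 304 368 208 249
(np.float64(278.234693877551), np.float64(203.09013605442178)) 225 294 180 222
(array([ 0.6213171 , -0.04745306,  0.24504298]), np.float64(0.0027275093701913324))
scene [[324, 0, 19, 14], [342, 2, 44, 115], [305, 6, 24, 10], [304, 34, 38, 85], [185, 76, 24, 14], [217, 81, 47, 33], [182, 110, 21, 20], [209, 196, 30, 18], [258, 199, 108, 34], [301, 208, 19, 31], [396, 208, 13, 13], [260, 238, 105, 26]]
side [[426, 35, 25, 6], [463, 70, 27, 12], [416, 78, 37, 50], [467, 86, 16, 12], [489, 88, 43, 32], [222, 182, 127, 41], [397, 199, 33, 15], [224, 222, 124, 29], [464, 330, 21, 22], [468, 355, 11, 10]]
```

View pics/two3.png

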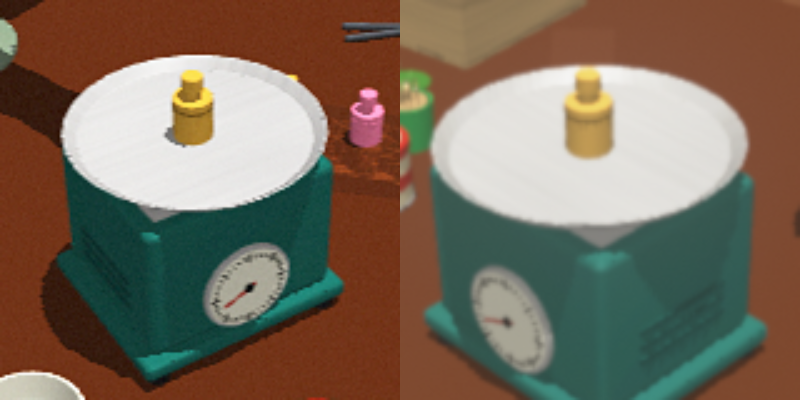

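View pics/side3.png

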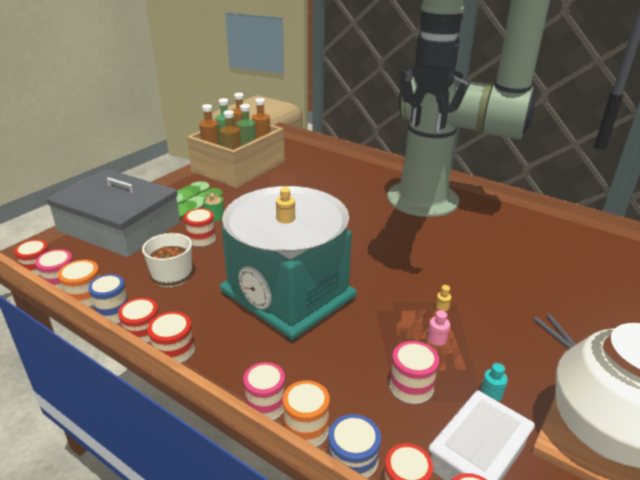

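The weight stands upright mid-pan. Both pictures show the pan lower and the dial turned, and no other objects have moved. Handing in.

```bash
python3 -c "
from workcell import ctrl
print(ctrl.close_job(),ctrl.sense()['t'])"
```

```text
the job is handed in; nothing more can be done
the job is handed in; nothing more can be done
```

The scale is ready for trading and the job is handed in, at about 23 s on the robot's clock.

- **Lock:** I pinched the yellow lock and slid it about 39 mm from where it stood at the red end, over its click. It then ran freely until it came up solid against the stop. I pressed the stop with about 9 N. A picture taken after I let go showed it still at the green end.
- **Weight:** I lifted the 500 g weight by its knob; it pulled about 5 N on the wrist. I lowered it to within about 2 mm of the pan's middle and sank with the pan until the wrist carried nothing, about 10 mm. Then I let go.
- **Last pictures:** The weight stands upright near the middle, the pan has sunk and the dial has turned. The tins, tub, cup, the other weight and the look-alikes look unmoved. The arm is clear of everything.

Some things went wrong or disagreed along the way:
- My first lock position was about 10 mm out because the arm was still moving during that picture. I measured it again before gripping.
- I leaned the gripper 44 degrees instead of the planned 48, because a joint came close to its limit.
- In the click I gave one small turn with the wrong sign, about 2 degrees of tilt, and corrected it on the next move.
- The last two-camera fix of the weight's position was about 10 mm off, because its colour mask also caught other yellow pixels. I relied on where the gripper let go and on the pictures instead.

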